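Lid a cutlery container and snap its four clips

ROBOT

A 6-joint arm with a two-finger parallel gripper is mounted at the origin on the work surface. World frame = base frame: x ahead of the robot, y to its left, z up, the work surface at z = 0. Lengths are in m, angles in rad, forces in N, time in s.
With the tool pointing down it reaches from about 0.3 to 0.95 m from the base axis. Payload 3.1 kg.
Tool frame: the origin (TCP) lies midway between the tips of the shut fingers; the grasp point (between the pads) lies env.grasp_offset behind it (env.grasp_offset is the distance from the TCP to the grasp point, in m); z points along the fingers, y is the line along which they close (so a half turn about z gives the same grasp; the last joint's range is limited). The gripper opens to 85 mm and grips with 20 to 120 N. Pads are 22 mm wide; open, the fingers measure 114 mm over their backs; the gripper's body (76 mm by 85 mm) begins 54 mm behind the grasp point. The pads swing forward as they close: fully open they stand 13 mm farther back than shut.
Start: joints at [-1.186, 0.308, 1.634, -0, 1.2, -0.07], TCP at [0.275, -0.561, 0.231] pointing down, gripper open.
Joint ranges: [-3.06, 3.06], [-0.79, 1.96], [0.05, 2.63], [-1.19, 4.34], [0.05, 2.64], [-2.94, 2.94]. Speed limits (rad/s): [2.79, 2.79, 3.14, 3.14, 3.14, 3.14].

INTERFACE

Orientations are given as a rotation vector (axis times angle).
In Python, from bench import env gives the robot as it stands.
- The arm moves only by the tool drive_tool, never from a script. Its argument "plan" is a list of rows, each a list of 4 numbers: the shift along the tool's x, y, z in mm, then the turn about the tool's z in degrees. A call has 1 to 12 rows; each row shifts and turns the commanded pose from where the row before left it, along the tool's axes as they then stand; what a row does not reach is not made up. A row lasts 1/12 s, in which the tool goes at most 41.7 mm and 7.16 degrees, less where a joint would pass 70% of its speed; a pose out of reach is approached as far as the arm can. A call with a gripper value outside its range is refused whole. "gripper" is the opening, from -1 (shut) to 1 (fully open), set as the call begins (left out, the last holds). The fingers move at their own pace and stop on an object; "grip_force" is the grip in N (left out, the last holds). Time passes only in rows, so rows that do not move let the fingers close. It gives the time, the measured TCP pose, the force, the opening and the grip force at its end, in the units of the state.
- env.state(): the state, without advancing time (a new reading comes with each control period).
- env.camera(name): name is "scene" or "top"; returns the picture (384x512x3 uint8, blue, green, red); there is no depth.
- env.calibration(name): a dict with "fx", "fy", "cx", "cy" (pixels), "dist" ([k1, k2, p1, p2, k3] as OpenCV has them; the pictures are not rectified), "view" (4x4, takes a point from world to camera coordinates). Camera axes: x right, y down, z forward; pixel columns grow to the right and rows downward; lengths in m; the calibration is good to about 2 mm. A picture is of the moment at which its call begins. calibration takes no time and is no camera call.
- env.sign_off(): hands the job in; it is judged then, once.
Trained networks look in the newest picture that a camera, given by its name, has taken for a name from the list of things; names that differ only in an ending like _2 or _b are one class to them, and where a whole thing is asked for, a point or a joint stands for the part that bears it (a point fixed in the world has none). Each returns a list of dicts, best first, with "score" (0 to 1); they miss things now and then, are a little off and sometimes report something else, mostly with a low value. They report only what shows in the picture. A call takes as long as a camera call.
- env.recognise(camera, thing): "point" ([x, y, z] in m, in the coordinates of the camera as it stood for that picture, good to about 4 mm: the middle of the surface that is visible of it).
The state is a dict: "t": time; "joint_pos": joint angles; "dq": joint speeds; "joint_efforts": joint torques, N m; "tcp_pos": TCP position; "orientation": TCP orientation; "force": force on the tool from outside, world axes, zero at the start; "moment": the same for the moment, N m; "gripper_width": finger opening in m; "grasp_force": force on a finger pad.
Only numpy, scipy, OpenCV 4.12 (cv2) and the standard library are available. Lean on these libraries where they do the work, as an engineer would, in place of code of your own. Each camera call takes 0.05 s, during which the arm holds its last target. There are 200 camera calls.

TASK

Put the lid on the container of clean teaspoons and snap its four clips down over the rim, going corner to opposite corner (first clip, then the one diagonally across, then the other two) so that the gasket is pulled down evenly. Start at any corner; press each clip only as hard as it needs to click under the rim, never with more than 30 N, or its hinge cracks. Leave the container about where it stands and the things around it alone.

Things in the scene. Friction and masses are not known exactly. Their poses are not given: they have to be found in the camera images.
- container: open pale grey plastic food container, loose, 0.8 kg, teaspoons on its floor. Origin at the centre of its underside, x along its long side, z up. 90 mm high; body 216 x 136 mm, wall 4 mm, mouth 208 x 128 mm. Round the top an outward rim 6 mm thick (z 84 to 90), 236 x 152 mm over all: the long rims have their outer faces at y = +-76, top edge rounded, underside square
- lid_handle (a point): centre of the off-white lid's handle bar: 90 mm along lid x, 22 mm wide in y, 14 mm high, its underside 18 mm above the plate, with a post 18 mm wide under each end. Lid axes: x along the long side, z up. The lid (about 0.37 kg) lies plug-down on the bench at the start. From here: plate 228 x 140 mm with its top face at z = -23, plug underside at z = -40. It fits either way round
- lid_seat (a point): centre of the plate's underside, 28 mm under lid_handle. Below it a plug 12 mm deep goes into the mouth (upper half straight, 0.7 mm play all round; lower half tapers in 5 mm). A soft gasket stands 4 mm out of the underside and meets the rim: this point is at about z = 93.5 mm in the container's frame with the lid just laid on, at 90 with the lid pressed hard on the rim
- clip_a (a joint): opening angle (rad) of the clip at the corner +x +y of the lid: 0 = flat on the lid, about 1.4 = standing up, stop 1.85; it stays where left. Hinge line along lid x through (72, 36) mm (lid x, y), 20 mm below lid_handle; flat tab 32 mm wide, 4 mm thick, reaching 45 mm outward from the hinge. Diagonal pairs: a-c and b-d
- clip_b (a joint): opening angle (rad) of the clip at the corner -x +y of the lid: 0 = flat on the lid, about 1.4 = standing up, stop 1.85; it stays where left. Hinge line along lid x through (-72, 36) mm (lid x, y), 20 mm below lid_handle; flat tab 32 mm wide, 4 mm thick, reaching 45 mm outward from the hinge. Diagonal pairs: a-c and b-d
- clip_c (a joint): opening angle (rad) of the clip at the corner -x -y of the lid: 0 = flat on the lid, about 1.4 = standing up, stop 1.85; it stays where left. Hinge line along lid x through (-72, -36) mm (lid x, y), 20 mm below lid_handle; flat tab 32 mm wide, 4 mm thick, reaching 45 mm outward from the hinge. Diagonal pairs: a-c and b-d
- clip_d (a joint): opening angle (rad) of the clip at the corner +x -y of the lid: 0 = flat on the lid, about 1.4 = standing up, stop 1.85; it stays where left. Hinge line along lid x through (72, -36) mm (lid x, y), 20 mm below lid_handle; flat tab 32 mm wide, 4 mm thick, reaching 45 mm outward from the hinge. Diagonal pairs: a-c and b-d
- nose_a (a point): centre of the nose of clip a: an inward bead, radius 1.2 mm, with a sloping lead-in below it, on a springy leg hanging 22 mm down from the tab's outer edge; tab flat: 38 mm outward of and 15.5 mm below the hinge. It rides down the rim's outer face, springing out, and clicks in under the rim: then 72 to 76 mm off the container's x axis, z below 83.8 mm in its frame; else over 77 off, or higher
- nose_b (a point): nose of clip b, same shape as nose_a. Pressed from above, 30 mm outward of its hinge, a clip takes some 8 to 18 N: it rides over the rim and squeezes the gasket, then the force drops as it clicks
- nose_c (a point): nose of clip c, same shape as nose_a. A tab can lie flat on the lid before its nose has clicked: keep pressing, the lid sinks a little more on its gasket
- nose_d (a point): nose of clip d, same shape as nose_a. Within 2 mm past the click the lid is hard on the rim and the force climbs steeply
- cutlery_pot: brushed steel cutlery pot, 90 mm across, 120 mm high, bystander, origin at the centre of its underside
- tablet_tub: white screw jar of dishwasher tablets, 84 mm across, 100 mm high, bystander, origin at the centre of its underside
- bowl: white bowl, 130 mm across, 50 mm high, bystander, origin at the centre of its underside

How it is judged:
By the outcome, as a careful person would: the job done as asked, in the order asked, and still so for the second after the job is handed in, with the robot touching nothing.
It also fails if it takes over 72 s, if anything falls off the work surface, if the arm or the gripper's body presses on something with over 40 N, if the wrist force passes 120 N, or if a joint passes its speed limit or range.

## Working session

There is one attempt and no reset: what is moved stays moved. The work goes in short steps, Python scripts to look and compute and a tool call to move; the robot and the scene stay as the last step left them, time stands still between calls to the robot, and variables do not carry over. Pictures are saved under pics/ and viewed, at most 10 in all, crops included, and the job is handed in when it is done.

Besides the shell and the picture viewer there is one more tool, called after "Emit:" as name([rows], argument=value, ...), one row to a line, values as JSON. drive_tool: Moves the arm, as the interface text tells. Its arguments: {"type":"object","properties":{"plan":{"type":"array"},"gripper":{"type":"number"},"grip_force":{"type":"number"}},"required":["plan"]}

```bash
ls; mkdir -p pics; python3 - <<'E'
from bench import env
import cv2,numpy as np
s=env.state();print(s, env.grasp_offset)
for c in("scene","top"):
    im=env.camera(c);cv2.imwrite(f"pics/{c}0.png",im)
    k=env.calibration(c);print(c,{a:np.round(v,4).tolist() for a,v in k.items()})
    V=np.array(k["view"])
    for n in["container","lid_handle","lid_seat","clip_a","nose_a","cutlery_pot","tablet_tub","bowl"]:
        for d in env.recognise(c,n)[:5]:
            p=np.linalg.inv(V)@np.r_[d["point"],1];print(n,round(d["score"],2),np.round(p[:3],4))
E
```

```text
pics
{'t': 0.0, 'joint_pos': array([-1.18569542e+00,  3.09009441e-01,  1.63516122e+00, -1.07590774e-05,
        1.19970300e+00, -6.96893367e-02]), 'dq': array([-0.00076078, -0.00094039, -0.00124955, -0.00169679, -0.00058603,
       -0.00074806]), 'joint_efforts': array([ 1.06028554e-03, -4.15249372e+01, -2.76663691e+01, -1.62897009e-04,
        1.02406365e-02, -1.39001898e-05]), 'tcp_pos': array([ 0.27422022, -0.56072984,  0.23005638]), 'orientation': array([-3.05852385e+00, -7.07740609e-01,  5.77852958e-04]), 'force': array([ 0.85778274,  0.15347181, -0.0158653 ]), 'moment': array([ 0.00770249,  0.01471351, -0.04782665]), 'grasp_force': 0.0, 'gripper_width': 0.08533140843424418} 0.0187
scene {'fx': 392.8429, 'fy': 392.8429, 'cx': 254.6891, 'cy': 184.493, 'dist': [0.0316, 0.0, 0.0, 0.0, 0.0], 'view': [[-0.8564, 0.5161, -0.0111, 0.5035], [0.3598, 0.5813, -0.7298, -0.1761], [-0.3702, -0.629, -0.6836, 1.3172], [0.0, 0.0, 0.0, 1.0]]}
container 0.69 [0.5372 0.1494 0.0436]
container 0.52 [ 0.5332 -0.1309  0.0189]
lid_handle 0.96 [ 0.5354 -0.1251  0.0195]
lid_handle 0.37 [0.5338 0.1534 0.04
[... 556 characters left out ...]
 -0.0132, -0.1518, 0.6211], [0.1516, 0.0129, -0.9884, 1.375], [0.0, 0.0, 0.0, 1.0]]}
container 0.87 [0.5474 0.1633 0.0192]
lid_handle 0.68 [ 0.5262 -0.1442  0.0189]
lid_seat 0.56 [ 0.5198 -0.137   0.0175]
clip_a 0.63 [ 0.4709 -0.0701  0.0575]
clip_a 0.53 [ 0.5839 -0.2033  0.0637]
clip_a 0.45 [ 0.4425 -0.1703  0.0591]
nose_a 0.61 [ 0.4771 -0.0657  0.0587]
nose_a 0.46 [ 0.6115 -0.1057  0.0622]
nose_a 0.44 [ 0.5862 -0.2093  0.0673]
nose_a 0.38 [ 0.4393 -0.1792  0.0597]
cutlery_pot 0.67 [ 0.7797 -0.0331  0.0598]
cutlery_pot 0.45 [ 0.5844 -0.2093  0.0691]
tablet_tub 0.68 [0.5528 0.4392 0.1014]
bowl 0.87 [ 0.4695 -0.4687  0.0219]
bowl 0.27 [0.5522 0.1641 0.0198]
bowl 0.24 [ 0.7795 -0.0345  0.0595]
```

```bash
python3 - <<'E'
import cv2
a=cv2.imread("pics/top0.png");b=cv2.imread("pics/scene0.png")
c=cv2.resize(a[90:290,120:340],None,fx=3,fy=3,interpolation=cv2.INTER_CUBIC);cv2.imwrite("pics/t0c.png",c[:600,:660])
d=cv2.resize(b[100:300,100:366],None,fx=3,fy=3,interpolation=cv2.INTER_CUBIC);cv2.imwrite("pics/s0c.png",d)
E
```

```text
(no output)
```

View pics/t0c.png

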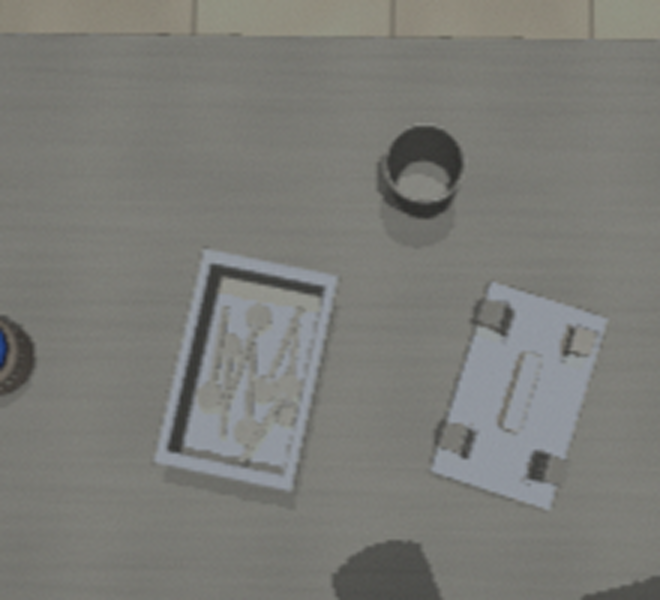

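View pics/s0c.png

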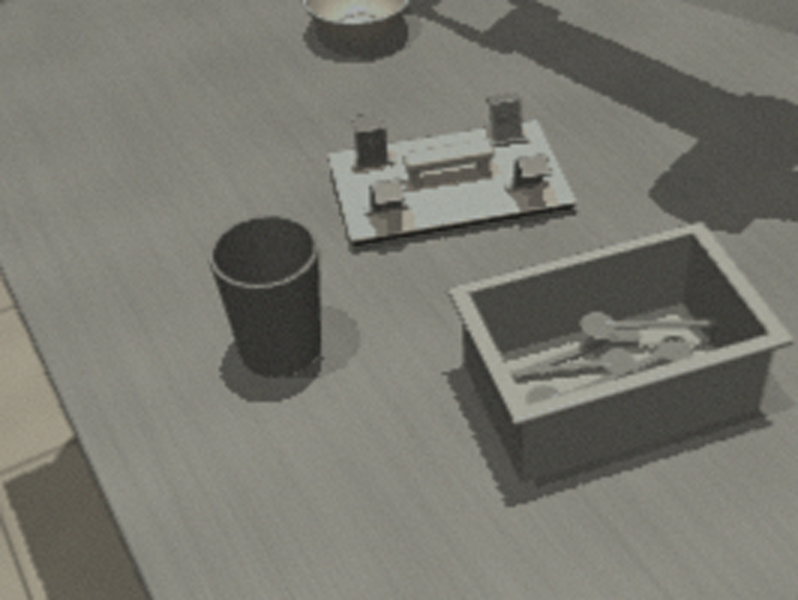

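Top crop: container rim corners are at about (205,250), (337,275), (293,490) and (155,463). Lid plate corners are at about (490,283), (607,320), (550,510) and (433,470), with all four clips standing up. The scene view agrees. Next I fit the rectangles in both views.

```bash
cat > h.py <<'E'
from bench import env
import cv2,numpy as np
from scipy.optimize import least_squares
from scipy.ndimage import map_coordinates
def proj(c,P):
    k=env.calibration(c);V=np.array(k["view"]);K=np.array([[k["fx"],0,k["cx"]],[0,k["fy"],k["cy"]],[0,0,1]])
    return cv2.projectPoints(np.asarray(P,float),cv2.Rodrigues(V[:3,:3])[0],V[:3,3],K,np.array(k["dist"]))[0][:,0]
def rect(L,W,n=40):
    t=(np.arange(n)+.5)/n*2-1;t=t*.94
    o=np.ones(n);return np.r_[np.c_[t*L/2,o*W/2],np.c_[t*L/2,-o*W/2],np.c_[o*L/2,t*W/2],np.c_[-o*L/2,t*W/2]]
def pose(p,M):  # p=x,y,yaw,z
    c,s=np.cos(p[2]),np.sin(p[2]);return np.c_[p[0]+c*M[:,0]-s*M[:,1],p[1]+s*M[:,0]+c*M[:,1],np.full(len(M),p[3])]
def fit(ims,L,W,p0,fixz=True,iters=12,r0=6,inner=False):
    """edge fit of a horizontal rectangle; returns pose and residual rms px per camera"""
    p=np.array(p0,float);M=rect(L,W)
    for it in range(iters):
        r=max(2.5,r0*.8**it);obs={}
        for c,im in ims.items():
            g=cv2.GaussianBlur(cv2.cvtColor(im,cv2.COLOR_BGR2GRAY).astype(float),(0,0),.8)
            a=proj(c,pose(p,M));b=proj(c,pose(p,M*(1+.002/np.abs(M).max(1,keepdims=True))))
            ctr=proj(c,pose(p,np.zeros((1,2))))[0]
            n=len(M)//4;N=np.zeros_like(a)
            for e in range(4):
                d=a[(e+1)*n-1]-a[e*n];q=np.array([-d[1],d[0]])/np.linalg.norm(d)
                if q@(a[e*n+n//2]-ctr)<0:q=-q
                N[e*n:(e+1)*n]=q
            u=np.arange(-r,r+.01,.25);X=a[:,None]+u[None,:,None]*N[:,None]
            G=np.gradient(map_coordinates(g,[X[...,1],X[...,0]],order=1),axis=1)
            G=G if inner else -G   # outer edge: bright inside
            j=G.argmax(1);ok=G.max(1)>1
            obs[c]=(a+u[j][:,None]*N,N,ok)
        def res(q):
            q=np.r_[q,p[3]] if fixz else q
            return np.concatenate([(((proj(c,pose(q,M))-o)*N).sum(1))[k] for c,(o,N,k) in obs.items()])
        s=least_squares(res,p[:3] if fixz else p,loss="soft_l1",f_scale=.4,x_scale=[.01,.01,.05,.01][:3 if fixz else 4])
        p[:len(s.x)]=s.x
    return p,np.median(np.abs(res(s.x))),len(s.fun)
E
python3 - <<'E'
from h import *
I={c:cv2.imread(f"pics/{c}0.png") for c in("top","scene")}
for nm,L,W,p0,inn in[("cont",.236,.152,[.545,.155,-.2,.09],0),("mouth",.208,.128,[.545,.155,-.2,.09],1),("lid",.228,.140,[.53,-.135,-.29,.017],0)]:
    for cs in(["top"],["scene"],["top","scene"]):
        for fz in([True,False] if len(cs)==2 else [True]):
            p,r,n=fit({c:I[c] for c in cs},L,W,p0,fz,inner=inn);print(nm,cs,fz,np.round(p,4),round(r,2),n)
E
```

```text
cont ['top'] True [ 0.5451  0.1592 -0.1918  0.09  ] 0.25 160
cont ['scene'] True [ 0.5419  0.1624 -0.1939  0.09  ] 0.25 160
cont ['top', 'scene'] True [ 0.543   0.1612 -0.1906  0.09  ] 0.5 320
cont ['top', 'scene'] False [ 0.5428  0.1611 -0.1911  0.0896] 0.5 320
mouth ['top'] True [ 0.5448  0.1587 -0.1929  0.09  ] 0.24 152
mouth ['scene'] True [ 0.5419  0.1613 -0.1898  0.09  ] 0.25 158
mouth ['top', 'scene'] True [ 0.5429  0.1602 -0.1909  0.09  ] 0.49 308Traceback (most recent call last):
  File "<stdin>", line 6, in <module>
  File "h.py", line 35, in fit
    s=least_squares(res,p[:3] if fixz else p,loss="soft_l1",f_scale=.4,x_scale=[.01,.01,.05,.01][:3 if fixz else 4])
    return func(*args, **kwargs)
    result = trf(vector_fun.fun, vector_fun.jac, x0, f0, J0, lb, ub, ftol, xtol,
                 gtol, max_nfev, x_scale, loss_function, tr_solver,
                 tr_options.copy(), verbose, callback=callback_wrapped)
    return trf_no_bounds(
        fun, jac, x0, f0, J0, ftol, xtol, gtol, max_nfev, x_scale,
        loss_function, tr_solver, tr_options, verbose, callback=callback)
[... 718 characters left out ...]
                             ^^^^^^^
    f = np.atleast_1d(self.fun(x, *self.args, **self.kwargs))
                      ~~~~~~~~^^^^^^^^^^^^^^^^^^^^^^^^^^^^^^
    return np.atleast_1d(self.fun(x))
                         ~~~~~~~~^^^
    return self.f(x, *self.args, **self.kwargs)
           ~~~~~~^^^^^^^^^^^^^^^^^^^^^^^^^^^^^^
  File "h.py", line 34, in res
    return np.concatenate([(((proj(c,pose(q,M))-o)*N).sum(1))[k] for c,(o,N,k) in obs.items()])
                              ~~~~^^^^^^^^^^^^^
  File "h.py", line 6, in proj
    k=env.calibration(c);V=np.array(k["view"]);K=np.array([[k["fx"],0,k["cx"]],[0,k["fy"],k["cy"]],[0,0,1]])
ValueError: time passes only in moves, steps and waits
```

```bash
python3 - <<'E'
s=open('h.py').read()
s=s.replace('def proj','from functools import lru_cache\n@lru_cache(None)\ndef cal(c): return env.calibration(c)\ndef proj',1).replace('k=env.calibration(c);V','k=cal(c);V')
open('h.py','w').write(s)
E
python3 - <<'E'
from h import *
I={c:cv2.imread(f"pics/{c}0.png") for c in("top","scene")}
for nm,L,W,p0,inn in[("cont",.236,.152,[.545,.155,-.2,.09],0),("lid",.228,.140,[.53,-.135,-.29,.017],0)]:
    for cs in(["top"],["scene"],["top","scene"]):
        for fz in([True,False] if len(cs)==2 else [True]):
            p,r,n=fit({c:I[c] for c in cs},L,W,p0,fz,inner=inn);print(nm,cs,fz,np.round(p,4),round(r,2),n)
s=env.state();R=cv2.Rodrigues(s["orientation"])[0];print(np.round(R,3),s["t"])
E
```

```text
cont ['top'] True [ 0.5451  0.1592 -0.1918  0.09  ] 0.25 160
cont ['scene'] True [ 0.5419  0.1624 -0.1939  0.09  ] 0.25 160
cont ['top', 'scene'] True [ 0.543   0.1612 -0.1906  0.09  ] 0.5 320
cont ['top', 'scene'] False [ 0.5428  0.1611 -0.1911  0.0896] 0.5 320
lid ['top'] True [ 0.5274 -0.1402 -0.3038  0.017 ] 0.27 155
lid ['scene'] True [ 0.5245 -0.1358 -0.2994  0.017 ] 0.25 151
lid ['top', 'scene'] True [ 0.5256 -0.1381 -0.3002  0.017 ] 0.5 305
lid ['top', 'scene'] False [ 0.5251 -0.139  -0.299   0.0153] 0.5 305
[[ 0.898  0.439  0.   ]
 [ 0.439 -0.898 -0.   ]
 [-0.     0.    -1.   ]] 0.9
```

Emit:
drive_tool([
  [34.3, -22.4, 0, 0],
  [34.3, -22.4, 0, 0],
  [34.3, -22.4, 0, 0],
  [34.3, -22.4, 0, 0],
  [34.3, -22.4, 0, 0],
  [34.3, -22.4, 0, 0],
  [34.3, -22.4, 0, 0],
  [34.3, -22.4, 0, 0],
  [34.3, -22.4, 0, 0],
  [34.3, -22.4, 0, 0],
  [34.3, -22.4, 0, 0],
  [34.3, -22.4, 0, 0],
], gripper=1)

```text
t: 1.9
tcp_pos: [0.527, -0.1373, 0.2317]
orientation: [3.06, 0.708, 0.001]
force: [1.0, -0.5, -0.3]
gripper_width: 0.0853
grasp_force: 0.0
```

Emit:
drive_tool([
  [0, 0, 14, 6.2],
  [0, 0, 14, 6.2],
  [0, 0, 14, 6.2],
  [0, 0, 14, 6.2],
  [0, 0, 14, 6.2],
  [0, 0, 14, 6.2],
  [0, 0, 14, 6.1],
  [0, 0, 2, 0],
  [0, 0, 0, 0],
])

```text
t: 2.65
tcp_pos: [0.5253, -0.1389, 0.1303]
orientation: [-3.106, 0.467, 0.004]
force: [-0.1, 0.5, 0.2]
gripper_width: 0.0853
grasp_force: 0.0
```

```bash
cat >> h.py <<'E'
def to(x,y,z,yaw):
    "remaining move in tool axes (mm) after current, and turn (deg)"
    s=env.state();R=cv2.Rodrigues(s["orientation"])[0];d=R.T@(np.array([x,y,z])-s["tcp_pos"])*1e3
    yw=np.arctan2(R[1,0],R[0,0]);print("t",round(s["t"],2),"tcp",np.round(s["tcp_pos"],4),"yaw",round(yw,4),"move",np.round(d,1),"turn",round(np.degrees(yw-yaw),2),"F",np.round(s["force"],1),"w",round(s["gripper_width"],4),"tilt",np.round(R[:2,2],4))
E
python3 -c "
from h import *
to(.526,-.138,.024,-.30)"
```

```text
t 2.65 tcp [ 0.5253 -0.1389  0.1303] yaw -0.2982 move [  0.7  -1.  106.3] turn 0.11 F [-0.1  0.5  0.2] w 0.0853 tilt [-0.0025  0.0009]
```

Emit:
drive_tool([
  [0.7, -1, 20, 0],
  [0, 0, 26, 0],
  [0, 0, 26, 0],
  [0, 0, 20, 0],
  [0, 0, 10, 0],
  [0, 0, 4, 0],
  [0, 0, 0, 0],
])

```text
t: 3.23
tcp_pos: [0.5274, -0.1386, 0.0253]
orientation: [-3.106, 0.469, 0.0]
force: [-0.6, 0.6, 0.2]
gripper_width: 0.0856
grasp_force: 0.0
```

Emit:
drive_tool([
  [0, 0, 0, 0],
  [0, 0, 0, 0],
  [0, 0, 0, 0],
  [0, 0, 0, 0],
  [0, 0, 0, 0],
  [0, 0, 0, 0],
  [0, 0, 0, 0],
  [0, 0, 0, 0],
], gripper=-1, grip_force=60)

```text
t: 3.9
tcp_pos: [0.5278, -0.1389, 0.0263]
orientation: [3.106, -0.47, 0.002]
force: [-1.8, -1.6, 5.4]
gripper_width: 0.0211
grasp_force: 59.0
```

Emit:
drive_tool([
  [0, 0, -8, 0],
  [0, 0, -15, 0],
  [0, 0, -25, 0],
  [0, 0, -30, 0],
  [0, 0, -30, 0],
  [0, 0, -20, 0],
  [0, 0, -10, 0],
  [0, 0, 0, 0],
])

```text
t: 4.57
tcp_pos: [0.5286, -0.1388, 0.1655]
orientation: [3.105, -0.471, 0.007]
force: [0.5, -0.5, -4.1]
gripper_width: 0.0212
grasp_force: 59.5
```

```bash
python3 - <<'E'
from h import *
to(.5275+.0175,-.1387+.2988,.165,-.3+.108)
E
```

```text
t 4.57 tcp [ 0.5286 -0.1388  0.1655] yaw -0.3009 move [-7.290e+01 -2.903e+02  2.000e-01] turn -6.24 F [ 0.5 -0.5 -4.1] w 0.0212 tilt [ 0.0043 -0.0013]
```

Emit:
drive_tool([
  [-3, -12, 0, 0],
  [-6, -24, 0, 0],
  [-7, -28, 0, 0],
  [-8, -32, 0, 0],
  [-8, -32, 0, 0],
  [-8, -32, 0, 0],
  [-8, -32, 0, 0],
  [-8, -32, 0, 0],
  [-7, -28, 0, 0],
  [-6, -24, 0, 0],
  [-4, -14, 0, -3.1],
  [0, 0, 0, -3.1],
])

```text
t: 5.57
tcp_pos: [0.5407, 0.164, 0.1601]
orientation: [-3.127, 0.293, 0.009]
force: [-0.5, -1.3, -3.9]
gripper_width: 0.0208
grasp_force: 59.6
```

Emit:
drive_tool([
  [0, 0, 0, 0],
  [0, 0, 0, 0],
  [0, 0, 0, 0],
])

```text
t: 5.82
tcp_pos: [0.5419, 0.1599, 0.1615]
orientation: [3.126, -0.304, -0.005]
force: [-0.9, 0.0, -3.1]
gripper_width: 0.0205
grasp_force: 59.6
```

```bash
python3 - <<'E'
from h import *
I={c:env.camera(c) for c in("top","scene")}
for c in I: cv2.imwrite(f"pics/{c}1.png",I[c])
to(.545,.1601,.165,-.192)
s=env.state();z=s["tcp_pos"][2]-.0263+.017
for cs in(["top"],["scene"],["top","scene"]):
    p,r,n=fit({c:I[c] for c in cs},.228,.14,[.5435,.161,-.192,z],True);print(cs,np.round(p,4),round(r,2),n)
c=cv2.resize(I["top"][120:300,120:280],None,fx=3,fy=3,interpolation=cv2.INTER_CUBIC);d=cv2.resize(I["scene"][80:260,220:360],None,fx=3,fy=3,interpolation=cv2.INTER_CUBIC)[:,:320]
cv2.imwrite("pics/v1.png",np.hstack([c,d]))
E
```

```text
t 5.92 tcp [0.5428 0.1596 0.1624] yaw -0.1944 move [ 2.1 -0.9 -2.6] turn -0.14 F [-0.3 -0.1 -4.3] w 0.0209 tilt [-0.0017 -0.0003]
['top'] [ 0.5378  0.1498 -0.1863  0.1531] 0.25 108
['scene'] [ 0.5398  0.1638 -0.1949  0.1531] 0.21 113
['top', 'scene'] [ 0.54    0.1641 -0.1974  0.1531] 0.25 206
```

View pics/v1.png

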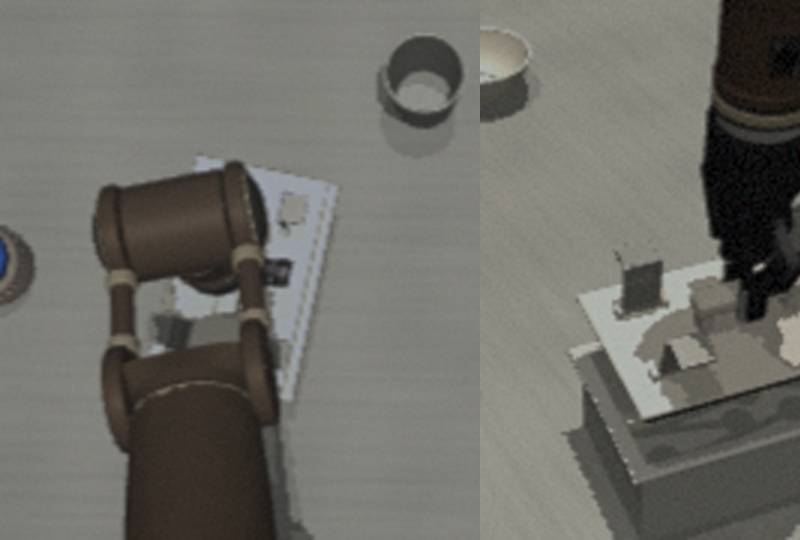

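The view shows the lid held level above the rim, and the scene fit agrees with dead reckoning to about 2 mm. I'll correct by +2 mm in tool x and descend.

Emit:
drive_tool([
  [1, 0, 4, 0],
  [1, 0, 10, 0],
  [0, 0, 12, 0],
  [0, 0, 10, 0],
  [0, 0, 5, 0],
  [0, 0, 2, 0],
  [0, 0, 0, 0],
  [0, 0, 0, 0],
  [0, 0, 0, 0],
])

```text
t: 6.67
tcp_pos: [0.546, 0.16, 0.1208]
orientation: [-3.127, 0.302, -0.002]
force: [0.2, -0.4, -3.9]
gripper_width: 0.0207
grasp_force: 59.6
```

```bash
python3 - <<'E'
from h import *
I={c:env.camera(c) for c in("scene",)}
to(.545,.1601,.1078,-.192)
z=env.state()["tcp_pos"][2]-.0263+.017
for k in(0,.001):
  p,r,n=fit(I,.228,.14,[.5435,.161,-.192,z+k],True,r0=4);print(np.round(p,4),round(r,2),n)
  p,r,n=fit(I,.236,.152,[.542,.1624,-.194,.09],True,r0=3);print(np.round(p,4),round(r,2),n)
cv2.imwrite("pics/v2.png",cv2.resize(I["scene"][130:290,220:380],None,fx=3.7,fy=3.7,interpolation=cv2.INTER_CUBIC))
E
```

```text
t 6.72 tcp [0.546 0.16  0.121] yaw -0.1927 move [-1.   0.1 13.2] turn -0.04 F [-0.4  0.1 -3.5] w 0.0211 tilt [0.0014 0.0003]
[ 0.5428  0.1637 -0.1905  0.1117] 0.24 122
[ 0.5421  0.1622 -0.2006  0.09  ] 0.27 112
[ 0.5433  0.1644 -0.1907  0.1127] 0.24 121
[ 0.5421  0.1622 -0.2006  0.09  ] 0.27 112
```

View pics/v2.png

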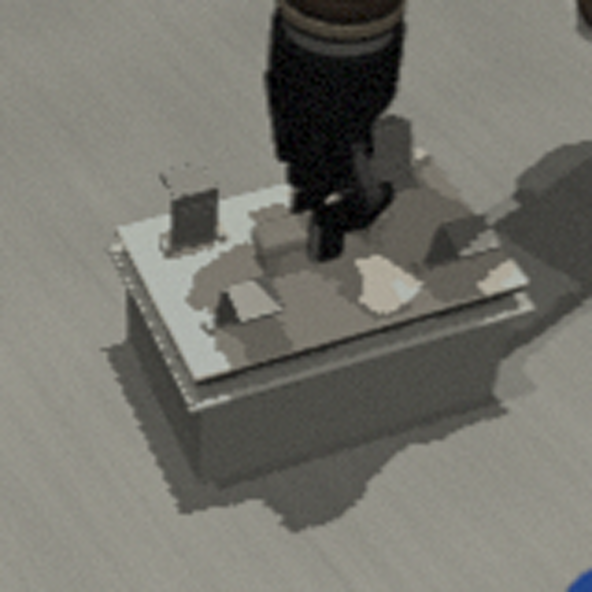

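The lid is about 5 mm over the rim and centred within about 1 mm. I'll nudge it and insert slowly.

Emit:
drive_tool([
  [-0.9, 0.6, 0, 0],
  [0, 0, 2, 0],
  [0, 0, 2, 0],
  [0, 0, 1.5, 0],
  [0, 0, 1.5, 0],
  [0, 0, 0, 0],
  [0, 0, 0, 0],
])

```text
t: 7.3
tcp_pos: [0.5442, 0.1593, 0.113]
orientation: [3.127, -0.302, -0.001]
force: [-0.7, 0.3, -3.4]
gripper_width: 0.0209
grasp_force: 59.6
```

Emit:
drive_tool([
  [0, 0, 1, 0],
  [0, 0, 1, 0],
  [0, 0, 0.5, 0],
  [0, 0, 0, 0],
])

```text
t: 7.63
tcp_pos: [0.5443, 0.1593, 0.1106]
orientation: [3.127, -0.302, -0.0]
force: [-1.0, -0.5, -3.9]
gripper_width: 0.0205
grasp_force: 59.6
```

Emit:
drive_tool([
  [0, 0, 1, 0],
  [0, 0, 0.5, 0],
  [0, 0, 0, 0],
])

```text
t: 7.88
tcp_pos: [0.5444, 0.1594, 0.1092]
orientation: [-3.127, 0.302, -0.0]
force: [-0.1, -0.3, -4.1]
gripper_width: 0.0208
grasp_force: 59.6
```

Emit:
drive_tool([
  [0, 0, 1, 0],
  [0, 0, 0.5, 0],
  [0, 0, 0, 0],
])

```text
t: 8.13
tcp_pos: [0.5445, 0.1594, 0.108]
orientation: [3.127, -0.302, 0.0]
force: [-0.9, 0.8, -1.8]
gripper_width: 0.0211
grasp_force: 59.9
```

Emit:
drive_tool([
  [0, 0, 1, 0],
  [0, 0, 0, 0],
  [0, 0, 0, 0],
])

```text
t: 8.38
tcp_pos: [0.5445, 0.1594, 0.1074]
orientation: [-3.127, 0.302, -0.0]
force: [-1.8, -0.3, 1.5]
gripper_width: 0.0214
grasp_force: 60.3
```

The gasket met the rim at the expected height. Releasing.

Emit:
drive_tool([
  [0, 0, 0, 0],
  [0, 0, 0, 0],
  [0, 0, 0, 0],
  [0, 0, 0, 0],
], gripper=1)

```text
t: 8.72
tcp_pos: [0.5447, 0.1594, 0.1069]
orientation: [-3.127, 0.302, -0.001]
force: [-0.4, 0.7, 0.1]
gripper_width: 0.0682
grasp_force: 0.0
```

Emit:
drive_tool([
  [0, 0, -10, 0],
  [0, 0, -25, 0],
  [0, 0, -40, 0],
  [0, 0, -40, 0],
  [0, 0, -40, 0],
  [0, 41, 0, 0],
  [0, 41, 0, 0],
  [0, 41, 0, 0],
  [0, 41, 0, 0],
  [0, 41, 0, 0],
  [0, 30, 0, 0],
  [0, 0, 0, 0],
], gripper=-1)

```text
t: 9.72
tcp_pos: [0.4985, -0.0763, 0.2628]
orientation: [3.123, -0.31, 0.002]
force: [-0.1, 0.1, -0.6]
gripper_width: 0.0001
grasp_force: 0.0
```

```bash
python3 - <<'E'
from h import *
I={c:env.camera(c) for c in("top","scene")}
for c in I: cv2.imwrite(f"pics/{c}2.png",I[c])
to(.545,.1601,.1078,-.192)
for cs in(["top"],["scene"]):
  for z in(.097,.0985):
    p,r,n=fit({c:I[c] for c in cs},.228,.14,[.5435,.161,-.192,z],True,r0=3);print("lid",cs,np.round(p,4),round(r,2),n)
  p,r,n=fit({c:I[c] for c in cs},.236,.152,[.5435,.161,-.194,.09],True,r0=3);print("rim",cs,np.round(p,4),round(r,2),n)
for nm in("clip_a","nose_a"):
  for c in I:
    for d in env.recognise(c,nm)[:5]:
        p=(np.linalg.inv(np.array(cal(c)["view"]))@np.r_[d["point"],1])[:3]
        q=p-[.5435,.1608,.1185];a=-.192;print(nm,c,round(d["score"],2),np.round(p,3),"lidxyz",np.round([np.cos(a)*q[0]+np.sin(a)*q[1],-np.sin(a)*q[0]+np.cos(a)*q[1],q[2]],3))
c=cv2.resize(I["top"][155:270,160:240],None,fx=5,fy=5,interpolation=cv2.INTER_CUBIC);d=cv2.resize(I["scene"][150:265,240:320+20],None,fx=5,fy=5,interpolation=cv2.INTER_CUBIC)[:,:400]
cv2.imwrite("pics/v3.png",np.hstack([c,d]))
E
```

```text
t 9.82 tcp [ 0.4993 -0.0723  0.2626] yaw -0.1959 move [  -0.6 -236.7  154.9] turn -0.22 F [-0.1  0.8 -0.1] w 0.0001 tilt [0.0012 0.0004]
lid ['top'] [ 0.5424  0.1559 -0.1845  0.097 ] 0.79 150
lid ['top'] [ 0.5423  0.1558 -0.1842  0.0985] 0.77 150
rim ['top'] [ 0.5451  0.1589 -0.19    0.09  ] 0.24 149
lid ['scene'] [ 0.5475  0.1601 -0.1915  0.097 ] 0.25 146
lid ['scene'] [ 0.5482  0.1612 -0.1929  0.0985] 0.26 146
rim ['scene'] [ 0.5419  0.1619 -0.193   0.09  ] 0.26 146
clip_a top 0.57 [0.483 0.216 0.137] lidxyz [-0.07   0.042  0.019]
clip_a top 0.56 [0.608 0.1   0.145] lidxyz [ 0.075 -0.047  0.026]
clip_a top 0.44 [0.627 0.19  0.141] lidxyz [0.077 0.045 0.022]
clip_a top 0.22 [ 0.467 -0.469  0.021] lidxyz [ 0.045 -0.633 -0.097]
clip_a scene 0.75 [0.555 0.169 0.105] lidxyz [ 0.009  0.01  -0.014]
clip_a scene 0.72 [0.622 0.204 0.143] lidxyz [0.069 0.057 0.024]
clip_a scene 0.66 [0.604 0.112 0.135] lidxyz [ 0.069 -0.036  0.017]
clip_a scene 0.61 [0.467 0.134 0.123] lidxyz [-0.07  -0.041  0.005]
clip_a scene 0.5 [0.487 0.227 0.136] lidxyz [-0.068  0.054  0.017]
nose_a top 0.6 [0.61  0.098 0.152] lidxyz [ 0.077 -0.049  0.033]
nose_a top 0.54 [0.54  0.164 0.097] lidxyz [-0.004  0.002 -0.022]
nose_a top 0.52 [0.484 0.227 0.143] lidxyz [-0.072  0.054  0.025]
nose_a top 0.48 [0.46  0.111 0.142] lidxyz [-0.072 -0.065  0.023]
nose_a scene 0.48 [0.481 0.237 0.145] lidxyz [-0.076  0.063  0.026]
nose_a scene 0.43 [0.606 0.101 0.15 ] lidxyz [ 0.072 -0.047  0.032]
nose_a scene 0.41 [0.459 0.114 0.138] lidxyz [-0.075 -0.062  0.019]
```

View pics/v3.png

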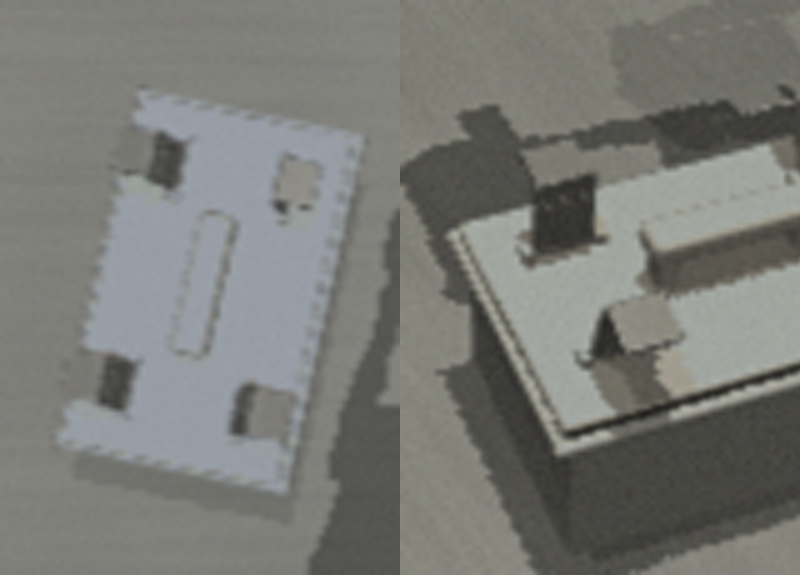

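The lid sits on the rim, with its outline just inside the rim outline, and all four clips stand at about 1.4 rad. I'll go to the inside of clip a with the fingers shut.

```bash
cat >> h.py <<'E'
def lid(x,y,z):
    a=-.192;c,s=np.cos(a),np.sin(a)
    to(.544+c*x-s*y,.160+s*x+c*y,z,a)
E
python3 -c "
from h import *
lid(.072,.006,.20)"
```

```text
t 10.02 tcp [ 0.4997 -0.0701  0.262 ] yaw -0.191 move [  71.8 -240.3   62.1] turn 0.06 F [-0.1 -0.4 -0.3] w -0.0001 tilt [0.0003 0.0004]
```

Emit:
drive_tool([
  [10, -30, 0, 0],
  [12, -38, 0, 0],
  [12, -38, 0, 0],
  [12, -38, 0, 0],
  [12, -38, 0, 0],
  [8, -36, 0, 0],
  [6, -22, 20, 0],
  [0, 0, 42, 0],
  [0, 0, 0, 0],
  [0, 0, 0, 0],
])

```text
t: 10.85
tcp_pos: [0.613, 0.1518, 0.1966]
orientation: [3.125, -0.298, -0.012]
force: [-0.1, -0.4, 0.9]
gripper_width: -0.0002
grasp_force: 0.0
```

```bash
python3 -c "
from h import *
lid(.072,.006,.1265)"
```

```text
t 10.85 tcp [0.613  0.1518 0.1966] yaw -0.1898 move [ 3.2 -1.1 70.1] turn 0.12 F [-0.1 -0.4  0.9] w -0.0002 tilt [-0.008  -0.0015]
```

Emit:
drive_tool([
  [1, 0, 25, 0],
  [0, 0, 25, 0],
  [0, 0, 15, 0],
  [0, 0, 6, 0],
  [0, 0, 0, 0],
  [0, 0, 0, 0],
])

```text
t: 11.35
tcp_pos: [0.6182, 0.1503, 0.1311]
orientation: [-3.126, 0.303, -0.004]
force: [0.4, -0.2, 0.6]
gripper_width: 0.0003
grasp_force: 0.0
```

```bash
python3 -c "
from h import *
lid(.072,.006,.1265)"
```

```text
t 11.35 tcp [0.6182 0.1503 0.1311] yaw -0.193 move [-2.7 -1.3  4.6] turn -0.05 F [ 0.4 -0.2  0.6] w 0.0003 tilt [0.0028 0.0005]
```

Emit:
drive_tool([
  [-2, 0, 4, 0],
  [0, -6, 0, 0],
  [0, -6, 0, 0],
  [0, -6, 0, 0],
  [0, -6, 0, 0],
  [0, -6, 0, 0],
  [0, -5, 1, 0],
  [0, -5, 2, 0],
  [0, -5, 2, 0],
  [0, -5, 2, 0],
  [0, -5, 2, 0],
  [0, 0, 0, 0],
])

```text
t: 12.35
tcp_pos: [0.6253, 0.2056, 0.1154]
orientation: [-3.127, 0.301, 0.001]
force: [0.7, 0.0, 0.4]
gripper_width: 0.0003
grasp_force: 0.0
```

```bash
python3 -c "
from h import *
lid(.072,.064,.1100)"
```

```text
t 12.35 tcp [0.6253 0.2056 0.1154] yaw -0.1921 move [ 0.9 -3.7  5.4] turn -0.01 F [0.7 0.  0.4] w 0.0003 tilt [-0.0007  0.0003]
```

Emit:
drive_tool([
  [0, -3, 1, 0],
  [0, 0, 2, 0],
  [0, 0, 2, 0],
  [0, 0, 2, 0],
  [0, 0, 0, 0],
  [0, 0, 0, 0],
])

```text
t: 12.85
tcp_pos: [0.6259, 0.2073, 0.1088]
orientation: [3.127, -0.303, -0.001]
force: [0.0, -0.2, -0.6]
gripper_width: -0.0001
grasp_force: 0.0
```

Emit:
drive_tool([
  [0, 0, 1, 0],
  [0, 0, 1, 0],
  [0, 0, 0, 0],
  [0, 0, 0, 0],
])

```text
t: 13.18
tcp_pos: [0.6261, 0.2075, 0.1071]
orientation: [3.127, -0.302, -0.0]
force: [0.3, 0.2, -0.4]
gripper_width: -0.0003
grasp_force: 0.0
```

Emit:
drive_tool([
  [0, 0, 1, 0],
  [0, 0, 1, 0],
  [0, 0, 0, 0],
  [0, 0, 0, 0],
])

```text
t: 13.52
tcp_pos: [0.6264, 0.2079, 0.1059]
orientation: [-3.126, 0.302, -0.001]
force: [-1.1, 1.7, 4.9]
gripper_width: -0.0003
grasp_force: 2.3
```

Emit:
drive_tool([
  [0, 0, 1, 0],
  [0, 0, 0, 0],
  [0, 0, 0, 0],
])

```text
t: 13.77
tcp_pos: [0.6265, 0.208, 0.1052]
orientation: [-3.126, 0.302, -0.001]
force: [-1.6, 0.7, 5.6]
gripper_width: 0.0
grasp_force: 3.1
```

Emit:
drive_tool([
  [0, 0, 1, 0],
  [0, 0, 0, 0],
  [0, 0, 0, 0],
])

```text
t: 14.02
tcp_pos: [0.6265, 0.2081, 0.1044]
orientation: [-3.126, 0.302, -0.001]
force: [-1.8, 0.0, 7.2]
gripper_width: 0.0
grasp_force: 3.5
```

Emit:
drive_tool([
  [0, 0, 1, 0],
  [0, 0, 0, 0],
  [0, 0, 0, 0],
])

```text
t: 14.27
tcp_pos: [0.6266, 0.2082, 0.1032]
orientation: [-3.126, 0.302, -0.002]
force: [-2.4, 1.1, 5.7]
gripper_width: -0.0001
grasp_force: 3.0
```

Emit:
drive_tool([
  [0, 0, 1, 0],
  [0, 0, 0, 0],
  [0, 0, 0, 0],
])

```text
t: 14.52
tcp_pos: [0.6266, 0.2083, 0.1028]
orientation: [-3.126, 0.302, -0.002]
force: [-1.8, 1.2, 8.3]
gripper_width: 0.0003
grasp_force: 4.2
```

Emit:
drive_tool([
  [0, 0, 0.7, 0],
  [0, 0, 0, 0],
  [0, 0, 0, 0],
])

```text
t: 14.77
tcp_pos: [0.6266, 0.2082, 0.1027]
orientation: [-3.126, 0.302, -0.001]
force: [-4.4, 1.0, 11.2]
gripper_width: -0.0002
grasp_force: 5.4
```

Emit:
drive_tool([
  [0, 0, 0.7, 0],
  [0, 0, 0, 0],
  [0, 0, 0, 0],
])

```text
t: 15.02
tcp_pos: [0.6267, 0.2083, 0.1024]
orientation: [-3.126, 0.302, -0.002]
force: [-4.2, 0.1, 11.9]
gripper_width: 0.0004
grasp_force: 5.9
```

Emit:
drive_tool([
  [0, 0, 0.7, 0],
  [0, 0, 0, 0],
  [0, 0, 0, 0],
])

```text
t: 15.27
tcp_pos: [0.6267, 0.2083, 0.1008]
orientation: [-3.126, 0.302, -0.002]
force: [-3.3, 1.5, 8.0]
gripper_width: -0.0001
grasp_force: 4.2
```

```bash
python3 - <<'E'
from h import *
lid(.072,.064,.1000)
im=env.camera("scene")
cv2.imwrite("pics/v4.png",cv2.resize(im[150:290,220:370],None,fx=4,fy=4,interpolation=cv2.INTER_CUBIC))
E
```

```text
t 15.27 tcp [0.6267 0.2083 0.1008] yaw -0.1928 move [ 0.  -0.8  0.8] turn -0.05 F [-3.3  1.5  8. ] w -0.0001 tilt [0.0014 0.0012]
```

View pics/v4.png

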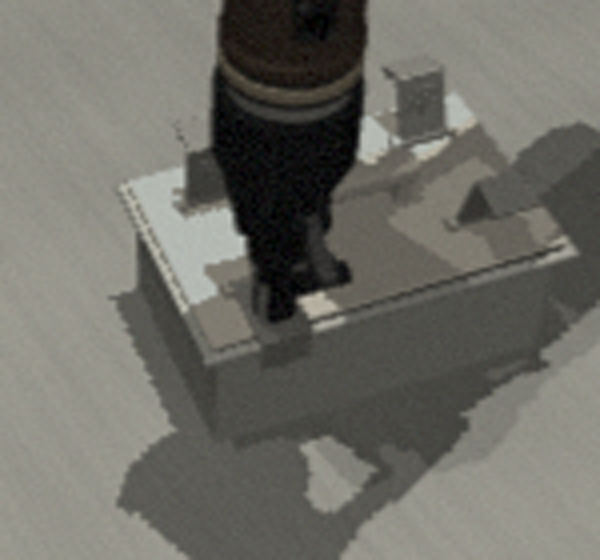

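The view shows tab a flat with its leg over the rim. Force dropped from 12 to 8 N with a 1.6 mm jump, which is the click. I'll confirm by a small further press.

Emit:
drive_tool([
  [0, 0, 0.8, 0],
  [0, 0, 0, 0],
  [0, 0, 0, 0],
])

```text
t: 15.57
tcp_pos: [0.6268, 0.2083, 0.1005]
orientation: [-3.126, 0.302, -0.002]
force: [-3.4, 0.2, 10.7]
gripper_width: 0.0002
grasp_force: 5.3
```

Emit:
drive_tool([
  [0, 0, 0.8, 0],
  [0, 0, 0, 0],
  [0, 0, 0, 0],
])

```text
t: 15.82
tcp_pos: [0.6268, 0.2083, 0.1003]
orientation: [-3.126, 0.302, -0.002]
force: [-3.9, -0.6, 13.0]
gripper_width: 0.0003
grasp_force: 6.3
```

Emit:
drive_tool([
  [0, 0, -15, 0],
  [0, 0, -30, 0],
  [0, 0, -30, 0],
  [-20, 9, 0, 0],
  [-30, 14, 0, 0],
  [-32, 16, 0, 0],
  [-32, 16, 0, 0],
  [-20, 10, 0, 0],
  [-10, 5, 0, 0],
  [0, 0, 0, 0],
  [0, 0, 0, 0],
])

```text
t: 16.73
tcp_pos: [0.4724, 0.1666, 0.1727]
orientation: [-3.126, 0.302, -0.004]
force: [0.2, 0.3, 0.3]
gripper_width: -0.0003
grasp_force: 0.0
```

```bash
python3 -c "
from h import *
lid(-.072,-.006,.1265)"
```

```text
t 16.73 tcp [0.4724 0.1666 0.1727] yaw -0.1927 move [-0.6 -1.1 46.2] turn -0.04 F [0.2 0.3 0.3] w -0.0003 tilt [0.0023 0.0005]
```

Emit:
drive_tool([
  [0, 0, 20, 0],
  [0, 0, 20, 0],
  [0, 0, 6, 0],
  [0, 0, 0, 0],
  [0, 6, 0, 0],
  [0, 6, 0, 0],
  [0, 6, 0, 0],
  [0, 6, 0, 0],
  [0, 6, 0, 0],
  [0, 5, 1, 0],
  [0, 5, 2, 0],
  [0, 5, 2, 0],
])

```text
t: 17.73
tcp_pos: [0.4628, 0.1218, 0.1215]
orientation: [-3.127, 0.303, -0.001]
force: [-0.0, 0.1, 0.8]
gripper_width: 0.0006
grasp_force: 0.1
```

Emit:
drive_tool([
  [0, 5, 2, 0],
  [0, 5, 2, 0],
  [0, 0, 3, 0],
  [0, 0, 3, 0],
  [0, 0, 0, 0],
  [0, 0, 0, 0],
])

```text
t: 18.23
tcp_pos: [0.4606, 0.1126, 0.111]
orientation: [3.127, -0.302, -0.001]
force: [0.0, 0.4, 0.1]
gripper_width: 0.0002
grasp_force: 0.0
```

```bash
python3 -c "
from h import *
lid(-.072,-.064,.1065)"
```

```text
t 18.23 tcp [0.4606 0.1126 0.111 ] yaw -0.1925 move [0.8 1.6 4.5] turn -0.03 F [0.  0.4 0.1] w 0.0002 tilt [-0.0008 -0.    ]
```

Emit:
drive_tool([
  [0, 1, 2, 0],
  [0, 0, 2, 0],
  [0, 0, 0, 0],
  [0, 0, 0, 0],
])

```text
t: 18.57
tcp_pos: [0.4609, 0.1116, 0.1076]
orientation: [-3.127, 0.302, -0.001]
force: [-0.4, -0.9, -0.3]
gripper_width: -0.0003
grasp_force: 0.5
```

Emit:
drive_tool([
  [0, 0, 1, 0],
  [0, 0, 1, 0],
  [0, 0, 0, 0],
  [0, 0, 0, 0],
])

```text
t: 18.9
tcp_pos: [0.461, 0.1113, 0.1066]
orientation: [3.127, -0.302, 0.0]
force: [-3.1, -1.6, 9.0]
gripper_width: 0.0
grasp_force: 4.3
```

Emit:
drive_tool([
  [0, 0, 1, 0],
  [0, 0, 0, 0],
  [0, 0, 0, 0],
])

```text
t: 19.15
tcp_pos: [0.4611, 0.111, 0.1059]
orientation: [3.126, -0.301, 0.001]
force: [-2.9, -2.7, 10.1]
gripper_width: 0.0001
grasp_force: 5.0
```

Emit:
drive_tool([
  [0, 0, 1, 0],
  [0, 0, 0, 0],
  [0, 0, 0, 0],
])

```text
t: 19.4
tcp_pos: [0.4612, 0.1107, 0.105]
orientation: [3.125, -0.301, 0.001]
force: [-4.2, -3.3, 11.7]
gripper_width: 0.0001
grasp_force: 5.5
```

Emit:
drive_tool([
  [0, 0, 1, 0],
  [0, 0, 0, 0],
  [0, 0, 0, 0],
])

```text
t: 19.65
tcp_pos: [0.4611, 0.1104, 0.1037]
orientation: [3.125, -0.3, 0.001]
force: [-1.5, -3.8, 8.6]
gripper_width: 0.0002
grasp_force: 4.5
```

Emit:
drive_tool([
  [0, 0, 0.8, 0],
  [0, 0, 0, 0],
  [0, 0, 0, 0],
])

```text
t: 19.9
tcp_pos: [0.4612, 0.1103, 0.1026]
orientation: [3.125, -0.3, 0.001]
force: [-1.2, -4.2, 7.1]
gripper_width: 0.0001
grasp_force: 3.5
```

Emit:
drive_tool([
  [0, 0, 0.8, 0],
  [0, 0, 0, 0],
  [0, 0, 0, 0],
])

```text
t: 20.15
tcp_pos: [0.4613, 0.1108, 0.1016]
orientation: [3.126, -0.301, 0.002]
force: [-0.6, -3.9, 5.5]
gripper_width: 0.0001
grasp_force: 2.9
```

Emit:
drive_tool([
  [0, 0, 0.8, 0],
  [0, 0, 0, 0],
  [0, 0, 0, 0],
])

```text
t: 20.4
tcp_pos: [0.4613, 0.1108, 0.1008]
orientation: [3.126, -0.301, 0.002]
force: [-0.9, -4.1, 5.9]
gripper_width: 0.0001
grasp_force: 3.1
```

Emit:
drive_tool([
  [0, 0, 0.8, 0],
  [0, 0, 0, 0],
  [0, 0, 0, 0],
])

```text
t: 20.65
tcp_pos: [0.4614, 0.1108, 0.1006]
orientation: [3.126, -0.301, 0.001]
force: [-2.7, -4.0, 10.7]
gripper_width: -0.0001
grasp_force: 5.1
```

Emit:
drive_tool([
  [0, 0, 0.7, 0],
  [0, 0, 0, 0],
  [0, 0, 0, 0],
])

```text
t: 20.9
tcp_pos: [0.4613, 0.1108, 0.1004]
orientation: [3.126, -0.301, 0.001]
force: [-3.0, -3.4, 14.3]
gripper_width: 0.0001
grasp_force: 7.0
```

Emit:
drive_tool([
  [0, 0, 0.7, 0],
  [0, 0, 0, 0],
  [0, 0, 0, 0],
])

```text
t: 21.15
tcp_pos: [0.4614, 0.1108, 0.1]
orientation: [3.126, -0.301, 0.001]
force: [-4.7, -4.7, 16.1]
gripper_width: -0.0003
grasp_force: 7.9
```

Emit:
drive_tool([
  [0, 0, 0.6, 0],
  [0, 0, 0, 0],
  [0, 0, 0, 0],
])

```text
t: 21.4
tcp_pos: [0.4614, 0.1108, 0.0997]
orientation: [3.126, -0.301, 0.001]
force: [-5.0, -4.6, 18.4]
gripper_width: -0.0001
grasp_force: 9.1
```

Emit:
drive_tool([
  [0, 0, 0.6, 0],
  [0, 0, 0, 0],
  [0, 0, 0, 0],
])

```text
t: 21.65
tcp_pos: [0.4614, 0.1108, 0.0996]
orientation: [3.125, -0.301, 0.001]
force: [-6.4, -4.8, 21.7]
gripper_width: -0.0
grasp_force: 10.7
```

Emit:
drive_tool([
  [0, 0, 0.6, 0],
  [0, 0, 0, 0],
  [0, 0, 0, 0],
])

```text
t: 21.9
tcp_pos: [0.4615, 0.1108, 0.0994]
orientation: [3.125, -0.3, 0.0]
force: [-7.4, -5.1, 25.4]
gripper_width: -0.0001
grasp_force: 12.4
```

Force climbs steeply with no further drop, and the tab is lower than at clip a, so c is down hard. Moving on to b.

Emit:
drive_tool([
  [0, 0, -15, 0],
  [0, 0, -30, 0],
  [0, 0, -32, 0],
  [0, -15, 0, 0],
  [0, -25, 0, 0],
  [0, -20, 0, 0],
  [0, -8, 0, 0],
  [0, 0, 0, 0],
  [0, 0, 0, 0],
])

```text
t: 22.65
tcp_pos: [0.473, 0.178, 0.1723]
orientation: [3.126, -0.3, -0.002]
force: [-0.6, 0.5, -0.1]
gripper_width: -0.0004
grasp_force: 0.0
```

```bash
python3 - <<'E'
from h import *
lid(-.072,.006,.1265)
a=env.camera("top");b=env.camera("scene")
c=cv2.resize(a[155:255,160:240],None,fx=5,fy=5,interpolation=cv2.INTER_CUBIC);d=cv2.resize(b[160:260,240:320],None,fx=5,fy=5,interpolation=cv2.INTER_CUBIC)
cv2.imwrite("pics/v5.png",np.hstack([c,d]))
E
```

```text
t 22.65 tcp [0.473  0.178  0.1723] yaw -0.1914 move [ 1.2 -1.9 45.8] turn 0.03 F [-0.6  0.5 -0.1] w -0.0004 tilt [-0.0015 -0.0009]
```

View pics/v5.png

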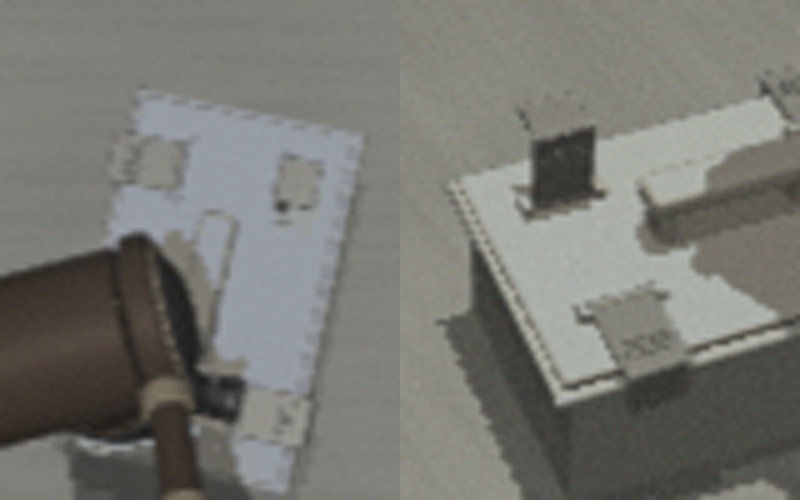

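Tabs a (scene crop near (640,340)) and c (top crop near (275,415)) lie flat, and d is upright. Next is b.

Emit:
drive_tool([
  [1, 0, 20, 0],
  [0, 0, 20, 0],
  [0, 0, 6, 0],
  [0, 0, 0, 0],
  [0, -6, 0, 0],
  [0, -6, 0, 0],
  [0, -6, 0, 0],
  [0, -6, 0, 0],
  [0, -6, 0, 0],
  [0, -6, 1, 0],
  [0, -6, 2, 0],
  [0, -5, 2, 0],
])

```text
t: 23.75
tcp_pos: [0.4838, 0.225, 0.122]
orientation: [-3.127, 0.301, -0.0]
force: [-0.4, -0.6, 0.5]
gripper_width: 0.0001
grasp_force: 0.1
```

Emit:
drive_tool([
  [0, -5, 2, 0],
  [0, -5, 2, 0],
  [0, -2, 3, 0],
  [0, 0, 3, 0],
  [0, 0, 1, 0],
  [0, 0, 0, 0],
  [0, 0, 0, 0],
])

```text
t: 24.33
tcp_pos: [0.4858, 0.2357, 0.1108]
orientation: [3.127, -0.303, -0.001]
force: [0.5, 0.4, -0.4]
gripper_width: -0.0001
grasp_force: 0.0
```

```bash
python3 -c "
from h import *
lid(-.072,.064,.1065)"
```

```text
t 24.33 tcp [0.4858 0.2357 0.1108] yaw -0.193 move [-0.4 -0.8  4.3] turn -0.06 F [ 0.5  0.4 -0.4] w -0.0001 tilt [-0.0005 -0.0002]
```

Emit:
drive_tool([
  [0, 0, 2, 0],
  [0, 0, 1, 0],
  [0, 0, 1, 0],
  [0, 0, 0, 0],
  [0, 0, 0, 0],
])

```text
t: 24.75
tcp_pos: [0.4859, 0.2359, 0.1069]
orientation: [3.127, -0.302, -0.0]
force: [0.4, 0.0, 1.0]
gripper_width: 0.0001
grasp_force: 0.0
```

Emit:
drive_tool([
  [0, 0, 1, 0],
  [0, 0, 1, 0],
  [0, 0, 0, 0],
  [0, 0, 0, 0],
])

```text
t: 25.08
tcp_pos: [0.4862, 0.2362, 0.1056]
orientation: [-3.127, 0.302, -0.001]
force: [-1.6, 0.3, 4.4]
gripper_width: -0.0001
grasp_force: 2.3
```

Emit:
drive_tool([
  [0, 0, 1, 0],
  [0, 0, 0, 0],
  [0, 0, 0, 0],
])

```text
t: 25.33
tcp_pos: [0.4863, 0.2363, 0.1049]
orientation: [-3.126, 0.302, -0.001]
force: [-1.4, -0.2, 5.9]
gripper_width: -0.0006
grasp_force: 3.2
```

Emit:
drive_tool([
  [0, 0, 1, 0],
  [0, 0, 0, 0],
  [0, 0, 0, 0],
])

```text
t: 25.58
tcp_pos: [0.4863, 0.2365, 0.1038]
orientation: [-3.126, 0.302, -0.001]
force: [-1.9, 0.0, 6.4]
gripper_width: -0.0004
grasp_force: 2.8
```

Emit:
drive_tool([
  [0, 0, 1, 0],
  [0, 0, 0, 0],
  [0, 0, 0, 0],
])

```text
t: 25.83
tcp_pos: [0.4863, 0.2366, 0.1026]
orientation: [-3.126, 0.303, -0.001]
force: [-2.3, 2.0, 4.1]
gripper_width: -0.0
grasp_force: 2.5
```

Emit:
drive_tool([
  [0, 0, 0.8, 0],
  [0, 0, 0, 0],
  [0, 0, 0, 0],
])

```text
t: 26.08
tcp_pos: [0.4864, 0.2367, 0.1019]
orientation: [-3.125, 0.303, -0.001]
force: [-1.9, 2.6, 5.0]
gripper_width: -0.0005
grasp_force: 2.9
```

Emit:
drive_tool([
  [0, 0, 0.8, 0],
  [0, 0, 0, 0],
  [0, 0, 0, 0],
])

```text
t: 26.33
tcp_pos: [0.4864, 0.2362, 0.1006]
orientation: [-3.126, 0.302, -0.002]
force: [-0.1, 1.5, 4.0]
gripper_width: -0.0001
grasp_force: 1.7
```

Emit:
drive_tool([
  [0, 0, 0.8, 0],
  [0, 0, 0, 0],
  [0, 0, 0, 0],
])

```text
t: 26.58
tcp_pos: [0.4865, 0.2362, 0.1003]
orientation: [-3.126, 0.302, -0.001]
force: [-0.9, 0.5, 7.4]
gripper_width: -0.0002
grasp_force: 3.4
```

Emit:
drive_tool([
  [0, 0, 0.8, 0],
  [0, 0, 0, 0],
  [0, 0, 0, 0],
])

```text
t: 26.83
tcp_pos: [0.4865, 0.2363, 0.1]
orientation: [-3.126, 0.302, -0.001]
force: [-1.7, 0.9, 8.9]
gripper_width: 0.0002
grasp_force: 4.8
```

Emit:
drive_tool([
  [0, 0, 0.8, 0],
  [0, 0, 0, 0],
  [0, 0, 0, 0],
])

```text
t: 27.08
tcp_pos: [0.4865, 0.2363, 0.0999]
orientation: [-3.127, 0.302, -0.001]
force: [-3.1, 0.6, 11.7]
gripper_width: -0.0
grasp_force: 6.6
```

Emit:
drive_tool([
  [0, 0, 0.8, 0],
  [0, 0, 0, 0],
  [0, 0, 0, 0],
])

```text
t: 27.33
tcp_pos: [0.4866, 0.2363, 0.0997]
orientation: [-3.127, 0.302, -0.001]
force: [-4.7, 1.0, 17.2]
gripper_width: 0.0001
grasp_force: 8.4
```

Emit:
drive_tool([
  [0, 0, 0.8, 0],
  [0, 0, 0, 0],
  [0, 0, 0, 0],
])

```text
t: 27.58
tcp_pos: [0.4866, 0.2363, 0.0996]
orientation: [-3.127, 0.302, -0.0]
force: [-5.7, -1.0, 21.4]
gripper_width: 0.0
grasp_force: 10.3
```

Steep again at the same height, so b is clicked home. Now clip d.

Emit:
drive_tool([
  [0, 0, -15, 0],
  [0, 0, -30, 0],
  [0, 0, -32, 0],
  [20, 9, 0, 0],
  [30, 14, 0, 0],
  [32, 16, 0, 0],
  [32, 16, 0, 0],
  [20, 10, 0, 0],
  [10, 5, 0, 0],
  [0, 0, 0, 0],
  [0, 0, 0, 0],
])

```text
t: 28.5
tcp_pos: [0.6128, 0.1395, 0.1723]
orientation: [3.127, -0.304, -0.005]
force: [-0.7, -0.7, 1.0]
gripper_width: -0.0002
grasp_force: 0.0
```

```bash
python3 -c "
from h import *
lid(.072,-.006,.1265)"
```

```text
t 28.5 tcp [0.6128 0.1395 0.1723] yaw -0.1937 move [ 0.7 -1.  45.8] turn -0.1 F [-0.7 -0.7  1. ] w -0.0002 tilt [-0.0029  0.    ]
```

Emit:
drive_tool([
  [0, 0, 20, 0],
  [0, 0, 20, 0],
  [0, 0, 6, 0],
  [0, 0, 0, 0],
  [0, 6, 0, 0],
  [0, 6, 0, 0],
  [0, 6, 0, 0],
  [0, 6, 0, 0],
  [0, 6, 0, 0],
  [0, 5, 1, 0],
  [0, 5, 2, 0],
  [0, 5, 2, 0],
])

```text
t: 29.5
tcp_pos: [0.6054, 0.0949, 0.1225]
orientation: [-3.127, 0.303, -0.001]
force: [0.5, 0.3, 0.6]
gripper_width: -0.0
grasp_force: 0.1
```

Emit:
drive_tool([
  [0, 5, 2, 0],
  [0, 6, 2, 0],
  [0, 0, 3, 0],
  [0, 0, 3, 0],
  [0, 0, 1, 0],
  [0, 0, 0, 0],
  [0, 0, 0, 0],
])

```text
t: 30.08
tcp_pos: [0.6031, 0.085, 0.1112]
orientation: [-3.127, 0.302, 0.001]
force: [-0.3, 0.0, 0.3]
gripper_width: 0.0001
grasp_force: 0.0
```

```bash
python3 -c "
from h import *
lid(.072,-.064,.1065)"
```

```text
t 30.08 tcp [0.6031 0.085  0.1112] yaw -0.1924 move [-0.3  1.6  4.7] turn -0.02 F [-0.3  0.   0.3] w 0.0001 tilt [-0.0004  0.0001]
```

Emit:
drive_tool([
  [0, 1, 2, 0],
  [0, 0, 1, 0],
  [0, 0, 1, 0],
  [0, 0, 0, 0],
  [0, 0, 0, 0],
])

```text
t: 30.5
tcp_pos: [0.6029, 0.0838, 0.1073]
orientation: [3.127, -0.302, -0.0]
force: [-0.2, 0.5, -0.1]
gripper_width: 0.0
grasp_force: 0.0
```

Emit:
drive_tool([
  [0, 0, 1, 0],
  [0, 0, 1, 0],
  [0, 0, 0, 0],
  [0, 0, 0, 0],
])

```text
t: 30.83
tcp_pos: [0.6032, 0.0837, 0.1061]
orientation: [3.127, -0.302, 0.001]
force: [-2.5, -0.7, 4.0]
gripper_width: 0.0001
grasp_force: 2.2
```

Emit:
drive_tool([
  [0, 0, 1, 0],
  [0, 0, 0, 0],
  [0, 0, 0, 0],
])

```text
t: 31.08
tcp_pos: [0.6033, 0.0836, 0.1056]
orientation: [3.127, -0.302, 0.001]
force: [-2.9, -1.1, 6.8]
gripper_width: -0.0001
grasp_force: 3.5
```

Emit:
drive_tool([
  [0, 0, 1, 0],
  [0, 0, 0, 0],
  [0, 0, 0, 0],
])

```text
t: 31.33
tcp_pos: [0.6033, 0.0835, 0.105]
orientation: [3.127, -0.302, 0.001]
force: [-3.2, -1.4, 8.9]
gripper_width: -0.0001
grasp_force: 4.4
```

Emit:
drive_tool([
  [0, 0, 1, 0],
  [0, 0, 0, 0],
  [0, 0, 0, 0],
])

```text
t: 31.58
tcp_pos: [0.6032, 0.0833, 0.1038]
orientation: [3.126, -0.302, 0.001]
force: [-2.2, -1.7, 8.3]
gripper_width: -0.0004
grasp_force: 4.1
```

Emit:
drive_tool([
  [0, 0, 0.8, 0],
  [0, 0, 0, 0],
  [0, 0, 0, 0],
])

```text
t: 31.83
tcp_pos: [0.6031, 0.0831, 0.1026]
orientation: [3.126, -0.302, 0.0]
force: [-2.8, -1.7, 6.4]
gripper_width: 0.0
grasp_force: 3.3
```

Emit:
drive_tool([
  [0, 0, 0.8, 0],
  [0, 0, 0, 0],
  [0, 0, 0, 0],
])

```text
t: 32.08
tcp_pos: [0.6031, 0.0831, 0.1023]
orientation: [3.126, -0.302, 0.0]
force: [-3.0, -2.1, 9.1]
gripper_width: 0.0001
grasp_force: 4.4
```

Emit:
drive_tool([
  [0, 0, 0.8, 0],
  [0, 0, 0, 0],
  [0, 0, 0, 0],
])

```text
t: 32.33
tcp_pos: [0.6035, 0.0835, 0.1006]
orientation: [3.127, -0.302, 0.002]
force: [-0.1, -0.6, 4.4]
gripper_width: -0.0004
grasp_force: 2.6
```

Emit:
drive_tool([
  [0, 0, 0.8, 0],
  [0, 0, 0, 0],
  [0, 0, 0, 0],
])

```text
t: 32.58
tcp_pos: [0.6035, 0.0835, 0.1005]
orientation: [3.127, -0.302, 0.001]
force: [-2.5, -1.4, 7.6]
gripper_width: -0.0001
grasp_force: 4.3
```

Emit:
drive_tool([
  [0, 0, 0.8, 0],
  [0, 0, 0, 0],
  [0, 0, 0, 0],
])

```text
t: 32.83
tcp_pos: [0.6036, 0.0835, 0.1002]
orientation: [3.127, -0.302, 0.001]
force: [-3.5, -1.7, 10.7]
gripper_width: -0.0001
grasp_force: 5.6
```

Emit:
drive_tool([
  [0, 0, 0.8, 0],
  [0, 0, 0, 0],
  [0, 0, 0, 0],
])

```text
t: 33.08
tcp_pos: [0.6036, 0.0835, 0.1]
orientation: [3.127, -0.302, 0.001]
force: [-4.2, -0.8, 14.0]
gripper_width: -0.0001
grasp_force: 6.7
```

All four have clicked. I'll retreat clear of the lid and inspect.

Emit:
drive_tool([
  [0, 0, -15, 0],
  [0, 0, -35, 0],
  [0, 0, -40, 0],
  [0, 0, -40, 0],
  [0, 40, 0, 0],
  [0, 40, 0, 0],
  [0, 40, 0, 0],
  [0, 40, 0, 0],
  [0, 30, 0, 0],
  [0, 0, 0, 0],
  [0, 0, 0, 0],
])

```text
t: 34.0
tcp_pos: [0.566, -0.104, 0.2268]
orientation: [-3.126, 0.308, 0.001]
force: [0.2, 0.3, 0.4]
gripper_width: -0.0002
grasp_force: 0.0
```

```bash
python3 - <<'E'
from h import *
I={c:env.camera(c) for c in("top","scene")}
to(.5,-.1,.25,-.192)
a=-.192;C=np.array([.5435,.1608,0])
for c in I:
    q=fit({c:I[c]},.236,.152,[.5435,.161,-.192,.09],True,r0=3);print("rim",c,np.round(q[0],4))
    for nm in("nose_a","clip_a","container"):
      for d in env.recognise(c,nm)[:6]:
        p=(np.linalg.inv(np.array(cal(c)["view"]))@np.r_[d["point"],1])[:3];e=p-np.r_[q[0][:2],0]
        print(nm,c,round(d["score"],2),np.round([np.cos(a)*e[0]+np.sin(a)*e[1],-np.sin(a)*e[0]+np.cos(a)*e[1],e[2]],3))
c=cv2.resize(I["top"][155:255,160:240],None,fx=5,fy=5,interpolation=cv2.INTER_CUBIC);d=cv2.resize(I["scene"][165:265,240:320],None,fx=5,fy=5,interpolation=cv2.INTER_CUBIC)
d=cv2.resize(I["scene"][165:265,235:335],None,fx=4,fy=5,interpolation=cv2.INTER_CUBIC)
cv2.imwrite("pics/v6.png",np.hstack([c,d]))
E
```

```text
t 34.1 tcp [ 0.5665 -0.1021  0.2269] yaw -0.193 move [-65.7  10.7 -23. ] turn -0.06 F [ 0.5  0.1 -0.1] w -0.0003 tilt [-0.0007  0.0011]
rim top [ 0.545   0.1589 -0.1903  0.09  ]
clip_a top 0.71 [-0.072 -0.06   0.101]
clip_a top 0.65 [ 0.071 -0.058  0.101]
clip_a top 0.55 [-0.073  0.054  0.099]
container top 0.66 [ 0.001 -0.027  0.094]
rim scene [ 0.5423  0.1623 -0.1912  0.09  ]
clip_a scene 0.89 [0.071 0.07  0.102]
clip_a scene 0.84 [-0.073  0.065  0.098]
clip_a scene 0.66 [-0.068 -0.054  0.096]
clip_a scene 0.61 [ 0.07  -0.059  0.101]
clip_a scene 0.16 [-0.023  0.305  0.089]
container scene 0.85 [0.025 0.066 0.041]
```

View pics/v6.png

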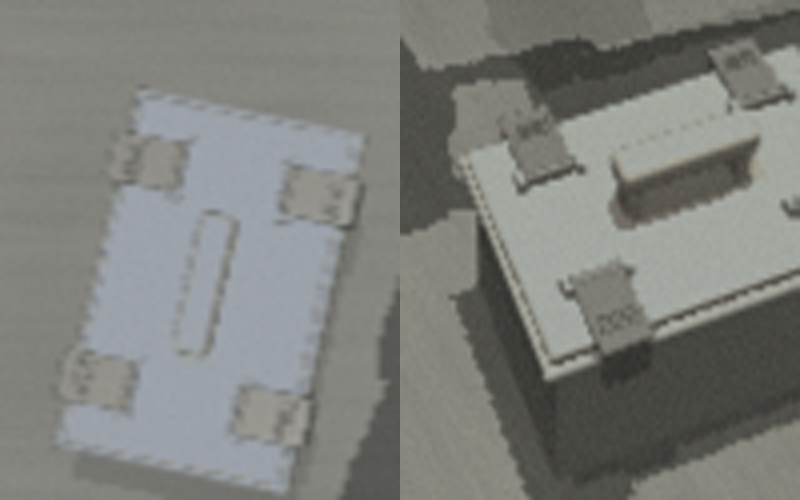

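All four tabs lie flat and the container has not moved. Clip a got the lightest press, so I'll touch it gently to confirm its height.

```bash
python3 -c "
from h import *
lid(.072,.064,.107)"
```

```text
t 34.4 tcp [ 0.5668 -0.1017  0.2275] yaw -0.191 move [   0.  -316.5  120.5] turn 0.06 F [-0.1  0.1  0.4] w 0.0004 tilt [-0.0001  0.0001]
```

Emit:
drive_tool([
  [0, -20, 0, 0],
  [0, -38, 0, 0],
  [0, -38, 0, 0],
  [0, -38, 0, 0],
  [0, -38, 0, 0],
  [0, -38, 0, 0],
  [0, -38, 0, 0],
  [0, -38, 0, 0],
  [0, -22, 20, 0],
  [0, -8, 35, 0],
  [0, 0, 35, 0],
  [0, 0, 20, 0],
])

```text
t: 35.4
tcp_pos: [0.6245, 0.2088, 0.1135]
orientation: [3.126, -0.297, -0.008]
force: [-0.7, -0.1, -0.2]
gripper_width: 0.0003
grasp_force: 0.0
```

Emit:
drive_tool([
  [0, 0, 5, 0],
  [0, 0, 0, 0],
  [0, 0, 0, 0],
  [0, 0, 0, 0],
  [0, 0, 0, 0],
])

```text
t: 35.82
tcp_pos: [0.6291, 0.2077, 0.1154]
orientation: [-3.125, 0.303, -0.007]
force: [-0.0, 0.1, -0.1]
gripper_width: -0.0004
grasp_force: 0.0
```

```bash
python3 -c "
from h import *
lid(.072,.064,.1035)"
```

```text
t 35.82 tcp [0.6291 0.2077 0.1154] yaw -0.193 move [-2.5 -0.9 11.9] turn -0.06 F [-0.   0.1 -0.1] w -0.0004 tilt [0.0047 0.0012]
```

Emit:
drive_tool([
  [-1, 0, 3, 0],
  [0, 0, 3, 0],
  [0, 0, 2, 0],
  [0, 0, 0, 0],
  [0, 0, 0, 0],
  [0, 0, 0, 0],
])

```text
t: 36.32
tcp_pos: [0.6261, 0.2075, 0.1045]
orientation: [3.127, -0.302, -0.0]
force: [-0.2, -0.2, 0.7]
gripper_width: 0.0004
grasp_force: 0.0
```

Emit:
drive_tool([
  [0, 0, 1, 0],
  [0, 0, 1, 0],
  [0, 0, 0, 0],
  [0, 0, 0, 0],
])

```text
t: 36.65
tcp_pos: [0.626, 0.2076, 0.1025]
orientation: [3.127, -0.302, -0.0]
force: [0.5, -0.2, 0.5]
gripper_width: -0.0001
grasp_force: 0.0
```

Emit:
drive_tool([
  [0, 0, 1, 0],
  [0, 0, 1, 0],
  [0, 0, 0, 0],
  [0, 0, 0, 0],
])

```text
t: 36.98
tcp_pos: [0.6263, 0.2076, 0.1008]
orientation: [-3.127, 0.302, -0.0]
force: [-1.2, 0.2, 1.6]
gripper_width: -0.0
grasp_force: 0.5
```

The tab sits at 100.9 mm with no load (unclicked it would be about 103.5 mm), so a is latched. I'll retreat and hand in.

Emit:
drive_tool([
  [0, 0, -10, 0],
  [0, 0, -30, 0],
  [0, 0, -40, 0],
  [0, 0, -40, 0],
  [0, 0, -10, 0],
  [0, 0, 0, 0],
  [0, 0, 0, 0],
  [0, 0, 0, 0],
])

```text
t: 37.65
tcp_pos: [0.6249, 0.2072, 0.2289]
orientation: [3.126, -0.302, -0.005]
force: [0.4, 0.4, -0.1]
gripper_width: -0.0001
grasp_force: 0.0
```

```bash
python3 -c "
from bench import env
print(env.state()['tcp_pos'],env.sign_off())"
```

```text
the job is handed in; nothing more can be done
[0.62486595 0.20722832 0.22893046] None
```

The lid is on and the clips are snapped down in the order a, c, b, d, with a highest reading of about 25 N; the job was handed in at about 38 s with the container where it stood (no verdict was returned).

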